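# Put the spice jars back in their colour-matched trays

## Task

Tidy the spices: stand each of the four glass spice jars upright inside the wooden tray whose floor has the same colour as the dot on the jar's lid, flat on the tray's floor and not leaning on its rim. Set the jars down gently, do not drop them, knock nothing over, and leave the honey jar and the salt pot where they stand.

Things in the scene. Friction and masses are not known exactly. Their poses are not given: they have to be found in the camera images.
- jar_yellow: Spice jar (turmeric): square glass jar with yellow contents (paler through the glass), 46 x 46 mm, straight upright walls up to 78 mm, then a round aluminium screw lid 40 mm across up to 96 mm, with a yellow dot on the top of the lid. About 0.2 kg, loose, standing upright at the start at any yaw. Origin: centre of its underside; z up the jar, x and y square to its flat walls.
- jar_red: Spice jar (paprika): square glass jar with red contents (paler through the glass), 46 x 46 mm, straight upright walls up to 78 mm, then a round aluminium screw lid 40 mm across up to 96 mm, with a red dot on the top of the lid. About 0.2 kg, loose, standing upright at the start at any yaw. Origin: centre of its underside; z up the jar, x and y square to its flat walls.
- jar_green: Spice jar (oregano): square glass jar with green contents (paler through the glass), 46 x 46 mm, straight upright walls up to 78 mm, then a round aluminium screw lid 40 mm across up to 96 mm, with a green dot on the top of the lid. About 0.2 kg, loose, standing upright at the start at any yaw. Origin: centre of its underside; z up the jar, x and y square to its flat walls.
- jar_black: Spice jar (pepper): square glass jar with black contents (paler through the glass), 46 x 46 mm, straight upright walls up to 78 mm, then a round aluminium screw lid 40 mm across up to 96 mm, with a black dot on the top of the lid. About 0.2 kg, loose, standing upright at the start at any yaw. Origin: centre of its underside; z up the jar, x and y square to its flat walls.
- tray_yellow: Square wooden tray for one jar, fixed to the counter, with a yellow floor: 78 x 78 mm outside, rim 14 mm high and 6 mm thick, well 66 x 66 mm inside, well floor 7 mm above the counter. Origin: centre of its underside, on the counter; z up, x and y square to its rims.
- tray_red: Square wooden tray for one jar, fixed to the counter, with a red floor: 78 x 78 mm outside, rim 14 mm high and 6 mm thick, well 66 x 66 mm inside, well floor 7 mm above the counter. Origin: centre of its underside, on the counter; z up, x and y square to its rims.
- tray_green: Square wooden tray for one jar, fixed to the counter, with a green floor: 78 x 78 mm outside, rim 14 mm high and 6 mm thick, well 66 x 66 mm inside, well floor 7 mm above the counter. Origin: centre of its underside, on the counter; z up, x and y square to its rims.
- tray_black: Square wooden tray for one jar, fixed to the counter, with a black floor: 78 x 78 mm outside, rim 14 mm high and 6 mm thick, well 66 x 66 mm inside, well floor 7 mm above the counter. Origin: centre of its underside, on the counter; z up, x and y square to its rims.
- honey_jar: Bystander: round amber honey jar with a pale wooden lid, 58 mm across, 95 mm high, loose, 0.35 kg. Origin: centre of its underside, z up. Stays where it is.
- salt_pot: Bystander: round blue ceramic salt pot with a knob on top, 64 mm across, 90 mm high, loose, 0.4 kg. Origin: centre of its underside, z up. Stays where it is.

How it is judged:
At the end, for the whole second after the job is handed in: Each jar in its own colour's tray: centres within 15 mm, underside under 11 mm above the tray's underside (on the floor, not the rim), upright within 0.1 rad, slower than 20 mm/s; honey jar and salt pot upright within 0.1 rad, within 30 mm of their starts (horizontal distance between jar_yellow and tray_yellow below 0.015 m and z of jar_yellow in the frame of tray_yellow below 0.011 m and angle between each of jar_yellow, jar_red, jar_green, jar_black, honey_jar, salt_pot's own z axis and vertical below 0.1 rad and linear speed of each of jar_yellow, jar_red, jar_green, jar_black below 0.02 m/s and horizontal distance between jar_red and tray_red below 0.015 m and z of jar_red in the frame of tray_red below 0.011 m and horizontal distance between jar_green and tray_green below 0.015 m and z of jar_green in the frame of tray_green below 0.011 m and horizontal distance between jar_black and tray_black below 0.015 m and z of jar_black in the frame of tray_black below 0.011 m and distance of each of honey_jar, salt_pot from where it was at the start of the episode below 0.03 m); the robot touches nothing.
It fails at once if a spice jar, the honey jar or the salt pot is knocked over (angle between any of jar_yellow, jar_red, jar_green, jar_black, honey_jar, salt_pot's own z axis and vertical above 0.7 rad).
It fails at once if the honey jar or the salt pot is pushed 3 cm or more out of its place (distance of any of honey_jar, salt_pot from where it was at the start of the episode above 0.03 m).
It fails at once if a glass jar is banged down into its tray (more than 80 N) (contact force between jar_yellow and tray_yellow above 80 N or contact force between jar_red and tray_red above 80 N or contact force between jar_green and tray_green above 80 N or contact force between jar_black and tray_black above 80 N).
It fails at once if a glass jar is dropped (falls free of the fingers for more than about 25 mm) ((contact force between jar_yellow and the fingers below 0.1 N and linear speed of jar_yellow above 0.7 m/s) or (contact force between jar_red and the fingers below 0.1 N and linear speed of jar_red above 0.7 m/s) or (contact force between jar_green and the fingers below 0.1 N and linear speed of jar_green above 0.7 m/s) or (contact force between jar_black and the fingers below 0.1 N and linear speed of jar_black above 0.7 m/s)).
It also fails if it takes over 104 s, if anything falls off the work surface, if the arm or the gripper's body presses on something with over 40 N, if the wrist force passes 120 N, or if a joint passes its speed limit or range.

## Robot

A 6-joint arm with a two-finger parallel gripper is mounted at the origin on the work surface. World frame = base frame: x ahead of the robot, y to its left, z up, the work surface at z = 0. Lengths are in m, angles in rad, forces in N, time in s.
With the tool pointing down it reaches from about 0.375 to 0.9 m from the base axis. Payload 3.1 kg.
Tool frame: the origin (TCP) lies on the mounting face of the last link; the fingertips stand 173 mm ahead of it and the grasp point (between the pads) lies 155 mm ahead of it; z points along the fingers, y is the line along which they close (so a half turn about z gives the same grasp; the last joint's range is limited). The gripper opens to 85 mm and grips with 20 to 120 N. Pads are 22 mm wide; open, the fingers measure 114 mm over their backs; the gripper's body (76 mm by 85 mm) begins 54 mm behind the grasp point. The pads swing forward as they close: fully open they stand 13 mm farther back than shut.
Start: joints at [-1.347, 0.527, 1.433, -0, 1.181, -0.178], TCP at [0.245, -0.575, 0.405] pointing down, gripper open.
Joint ranges: [-3.08, 3.08], [-0.75, 2.2], [0.22, 2.44], [-1.43, 4.57], [0, 2.65], [-2.85, 2.85]. Speed limits (rad/s): [2.79, 2.79, 3.14, 3.14, 3.14, 3.14].

## Interface

Orientations are given as a rotation vector (axis times angle).
In Python, from bench import manip gives the robot as it stands. The module is installed in compiled form; this text tells all that it offers.
- The arm moves only by the tool servo_tool, never from a script. Its argument "moves" is a list of rows, each a list of 5 numbers: the shift along the tool's x, y, z as a fraction of full scale, then the turn about the tool's z as a fraction of full scale, then the closure, from 0 (fully open) to 1 (shut). In form: [[x, y, z, turn, claw], ...]. A call has 1 to 10 rows; each row is the pose to reach, as a shift and turn from the pose commanded when the call began, along the tool's axes at that moment; what a row does not reach only later rows make up. Full scale, the value 1, is 400 mm for a shift and pi/2 rad for a turn. A row lasts 1/12 s, in which the tool goes at most 41.7 mm and 7.16 degrees, less where a joint would pass 70% of its speed; a pose out of reach is approached as far as the arm can. A call with a number of a shift or a turn outside -1 to 1 is refused whole. A call with a gripper value outside its range is refused whole. The fingers move at their own pace and stop on an object; the grip force is fixed at half the most. Time passes only in rows, so rows that repeat a pose let the fingers close. It gives the time, the measured TCP pose, the force, the opening and the grip force at its end, in the units of the state.
- manip.state(): the state, without advancing time (a new reading comes with each control period).
- manip.get_image(name): name is "scene" or "top" or "wrist"; returns a dict with "color" (384x512x3 uint8, red, green, blue), "fov_y" (degrees; the focal length in pixels is half the picture's height over the tangent of half this angle, whatever the lens; pixels are square), "cx", "cy" (the principal point, pixels), "view" (4x4, takes a point from world to camera coordinates); the wrist camera has in their place "mount" (4x4, takes a point from camera to tool coordinates, whose origin is the TCP and whose axes are the flange's). Camera axes: x right, y up, looking along -z (the intrinsics and any distortion apply to the point x, -y, -z); pixel columns grow to the right and rows downward; lengths in m; the calibration is good to about 2 mm. The wrist camera is an equidistant fisheye: a pixel r from the principal point sees the ray r / f radians off the axis. A picture is of the moment at which its call begins: read the wrist's pose just before it. There is no depth.
- manip.close_job(): hands the job in; it is judged then, once.
The state is a dict: "t": time; "joints": joint angles; "qd": joint speeds; "effort": joint torques, N m; "position": TCP position; "ee_rot": TCP orientation; "contact_force": force on the tool from outside, world axes, zero at the start; "moment": the same for the moment, N m; "width": finger opening in m; "grip_force": force on a finger pad.
Only numpy, scipy, OpenCV 4.12 (cv2) and the standard library are available. Lean on these libraries where they do the work, as an engineer would, in place of code of your own. Each camera call takes 0.05 s, during which the arm holds its last target. There are 200 camera calls.

## Working session

There is one attempt and no reset: what is moved stays moved. The work goes in short steps, Python scripts to look and compute and a tool call to move; the robot and the scene stay as the last step left them, time stands still between calls to the robot, and variables do not carry over. Pictures are saved under pics/ and viewed, at most 14 in all, crops included, and the job is handed in when it is done.

Besides the shell and the picture viewer there is one more tool, called after "Request:" as name(argument=value, ...) on one line, values as JSON. servo_tool: Moves the arm, as the interface text tells. Shift numbers are shares of 400 mm and turn numbers shares of pi/2 rad, none past 1 either way. Its arguments: {"type":"object","properties":{"moves":{"type":"array","items":{"type":"array","items":{"type":"number","minimum":-1,"maximum":1}}}},"required":["moves"]}

```bash
mkdir -p pics; python3 - <<'E'
from bench import manip
import cv2,numpy as np
s=manip.state();print({k:np.round(v,3).tolist() for k,v in s.items()})
for n in("scene","top"):
    d=manip.get_image(n);cv2.imwrite(f"pics/{n}0.png",d["color"][:,:,::-1]);print(n,d["fov_y"],d["cx"],d["cy"],np.round(d["view"],3).tolist(),[k for k in d])
d=manip.get_image("wrist");print(d["fov_y"],d["cx"],d["cy"],np.round(d["mount"],3).tolist())
E
```

```text
{'t': 0.0, 'joints': [-1.346, 0.528, 1.434, -0.0, 1.181, -0.178], 'qd': [0.001, -0.002, 0.0, -0.0, -0.002, 0.002], 'effort': [0.0, -44.234, -17.802, -0.0, 0.008, -0.0], 'position': [0.245, -0.575, 0.404], 'ee_rot': [-3.076, -0.628, 0.0], 'contact_force': [-0.066, -0.092, -0.428], 'moment': [0.021, 0.001, 0.015], 'grip_force': 0.0, 'width': 0.086}
scene 44.14913479791062 254.55944462301562 186.5885271550477 [[-0.825, 0.566, 0.006, 0.428], [-0.455, -0.669, 0.587, 0.219], [0.336, 0.482, 0.809, -1.17], [0.0, 0.0, 0.0, 1.0]] ['color', 'fov_y', 'cx', 'cy', 'view']
top 46.549926169337375 258.6836608034271 184.57264910553818 [[-0.013, -1.0, 0.01, -0.001], [0.993, -0.012, 0.115, -0.559], [-0.115, 0.012, 0.993, -1.051], [0.0, 0.0, 0.0, 1.0]] ['color', 'fov_y', 'cx', 'cy', 'view']
65.70646984690485 258.0701863632179 185.19473565339854 [[0.001, 0.946, 0.326, 0.084], [1.0, -0.001, -0.001, -0.001], [-0.001, 0.326, -0.946, 0.029], [0.0, 0.0, 0.0, 1.0]]
```

View pics/top0.png

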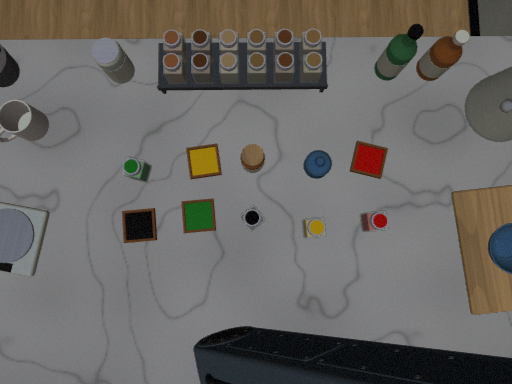

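View pics/scene0.png

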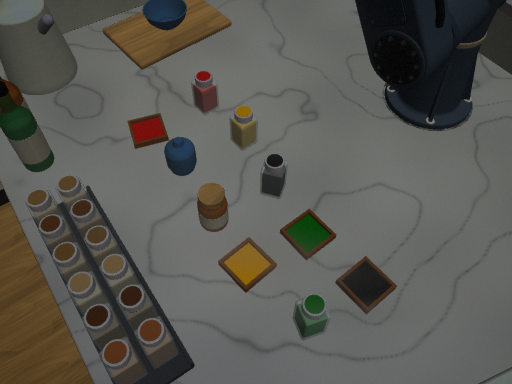

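Top view: lids at green (133,166), black (252,217), yellow (316,228) and red (379,220). Trays at yellow (204,162), green (198,216), black (139,225) and red (369,160). Honey (253,157) and salt (318,163) stand between them.

```bash
cat > h.py <<'E'
from bench import manip
import cv2,numpy as np
from scipy.spatial.transform import Rotation as R
def cast(d,px,z,st=None):
    px=np.atleast_2d(np.asarray(px,float));f=192/np.tan(np.radians(d["fov_y"]/2))
    u=(px-[d["cx"],d["cy"]])/f
    if "mount" in d:
        T=np.eye(4);T[:3,:3]=R.from_rotvec(st["ee_rot"]).as_matrix();T[:3,3]=st["position"];M=T@np.asarray(d["mount"])
        r=np.linalg.norm(u,axis=1,keepdims=True)+1e-9
        v=np.hstack([u/r*np.sin(r),np.cos(r)])
    else:
        M=np.linalg.inv(d["view"]);v=np.hstack([u,np.ones((len(u),1))])
    w=(v*[1,-1,-1])@M[:3,:3].T;c=M[:3,3]
    return (c+w*((z-c[2])/w[:,2:]))[:,:2]
def mask(img,col):
    h=cv2.cvtColor(img,cv2.COLOR_RGB2HSV);H,S,V=[h[...,i].astype(int) for i in range(3)]
    if col=="black": m=V<45
    else:
        c={"red":0,"yellow":23,"green":60}[col];dh=np.minimum(abs(H-c),180-abs(H-c));m=(dh<(12 if col=="green" else 6))&(S>190)&(V>70)
    return (m*255).astype(np.uint8)
E
python3 - <<'E'
from h import *
for n in("top","scene"):
  d=manip.get_image(n);im=d["color"]
  for c in("yellow","red","green","black"):
    k,l,s,ce=cv2.connectedComponentsWithStats(mask(im,c))
    for i in range(1,k):
        if 50<s[i,4]<1500:
            dot=s[i,4]<330 
            print(n,c,s[i].tolist(),ce[i].round(1),"z.096",cast(d,ce[i],.096).round(4)[0],"z.007",cast(d,ce[i],.007).round(4)[0])
            if n=="top" and s[i,4]>330:
                q=cv2.boxPoints(cv2.minAreaRect(np.argwhere(l==i)[:,::-1].astype(np.float32)));w=cast(d,q,.007);e=w[1]-w[0];print("   yaw",np.degrees(np.arctan2(e[1],e[0]))%90,np.linalg.norm(e))
  if n=="top": cv2.imwrite("pics/topc.png",cv2.resize(im[130:250,110:400,::-1],None,fx=2.75,fy=2.75,interpolation=cv2.INTER_CUBIC))
E
```

```text
top yellow [189, 147, 30, 29, 710] [203.4 160.8] z.096 [0.6082 0.1191] z.007 [0.6234 0.1292]
   yaw 7.107937985292239 0.06797519436427106
top yellow [311, 221, 13, 13, 133] [316.5 227. ] z.096 [ 0.4538 -0.1366] z.007 [ 0.4554 -0.149 ]
top red [354, 145, 31, 30, 667] [368.6 159.2] z.096 [ 0.6077 -0.261 ] z.007 [ 0.6229 -0.2844]
   yaw 75.50651958698765 0.06570036289424551
top red [374, 214, 13, 13, 135] [379.9 220.2] z.096 [ 0.4672 -0.2808] z.007 [ 0.4701 -0.3059]
top black [468, 0, 12, 36, 339] [473.7  17.5] z.096 [ 0.949  -0.5278] z.007 [ 0.9943 -0.5747]
   yaw 3.8528767126602617 0.024900876037562074
top black [404, 24, 19, 19, 196] [414.7  32. ] z.096 [ 0.9137 -0.3838] z.007 [ 0.9559 -0.418 ]
top black [0, 49, 19, 38, 427] [ 8.8 71.6] z.096 [0.8245 0.5734] z.007 [0.8588 0.6235]
   yaw 89.50477530915397 0.04577482748883817
top black [158, 85, 169, 8, 459] [241.7  87.7] z.096 [0.7804 0.0296] z.007 [0.8108 0.0318]
   yaw 89.8305398430945 0.42781010650543233
top black [125, 211, 28, 29, 719] [138.5 225.1] z.096 [0.4631 0.2648] z.007 [0.4656 0.2877]
   yaw 3.387564234441342 0.0657205617
[... 1007 characters left out ...]
.8582 -0.2383] z.007 [ 0.8598 -0.3256]
scene black [267, 154, 16, 13, 155] [274.3 160. ] z.096 [0.4778 0.0082] z.007 [ 0.4324 -0.0486]
scene black [262, 173, 23, 23, 376] [271.9 184.3] z.096 [0.5161 0.0535] z.007 [0.4755 0.0023]
scene black [86, 187, 31, 52, 156] [ 99.5 209.1] z.096 [ 0.8072 -0.0769] z.007 [ 0.8026 -0.1443]
scene black [0, 189, 9, 17, 106] [  3.  197.4] z.096 [ 0.9434 -0.2008] z.007 [ 0.9555 -0.2835]
scene black [309, 213, 22, 22, 51] [319.3 223.2] z.096 [0.4965 0.1708] z.007 [0.4534 0.1341]
scene black [342, 261, 50, 45, 1164] [366.6 283.1] z.096 [0.505  0.3041] z.007 [0.4629 0.2838]
scene black [297, 322, 8, 14, 66] [301.4 327.4] z.096 [0.6385 0.3022] z.007 [0.613  0.2817]
```

View pics/topc.png

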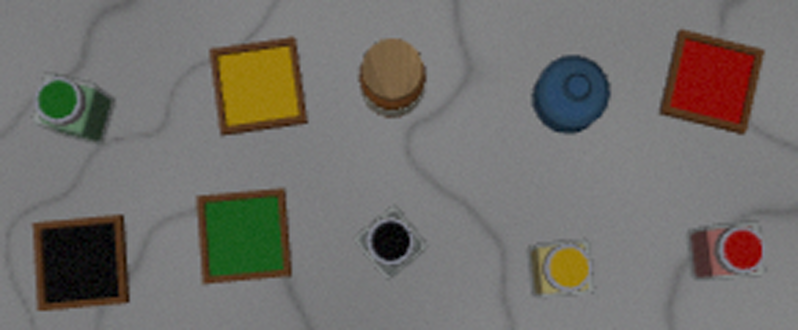

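```bash
cat >> h.py <<'E'
def plan(x,y,z,yaw=None):
    "units to put TCP at x,y,z with tool y axis at yaw deg (mod 90)"
    s=manip.state();M=R.from_rotvec(s["ee_rot"]).as_matrix()
    d=M.T@(np.array([x,y,z])-s["position"])/.4
    cur=np.degrees(np.arctan2(M[1,1],M[0,1]))
    t=0 if yaw is None else -(((yaw-cur)+45)%90-45)   # tool z is down
    print("t",round(s["t"],2),"pos",s["position"].round(4),"yaw",cur.round(1),"j1,j6",s["joints"][[0,5]].round(2),"w",round(s["width"],4),"| units",d.round(3),"turn",round(t/90,3),"deg",round(-t,1))
E
python3 - <<'E'
from h import *
d=manip.get_image("top");im=d["color"]
h=cv2.cvtColor(im,cv2.COLOR_RGB2HSV);print(h[215,198],h[166,133],h[174,143])
for n in("top","scene"):
  d=manip.get_image(n);h=cv2.cvtColor(d["color"],cv2.COLOR_RGB2HSV)
  m=((abs(h[...,0].astype(int)-61)<10)&(h[...,1]>170)).astype(np.uint8)
  k,l,s,ce=cv2.connectedComponentsWithStats(m)
  for i in range(1,k):
    if 60<s[i,4]<1500: print(n,s[i],ce[i],cast(d,ce[i],.096).round(4),cast(d,ce[i],.007).round(4))
plan(.46,-.19,.40)
E
```

```text
[ 61 186  89] [ 60 186  89] [66 76 47]
top [125 160  12  13 117] [130.64957265 166.05128205] [[0.5979 0.2851]] [[0.6123 0.3098]]
top [185 202  28  28 634] [198.43690852 215.46214511] [[0.4832 0.1301]] [[0.4874 0.1411]]
scene [288 214  42  30 674] [308.54747774 230.04302671] [[0.521  0.1711]] [[0.481  0.1344]]
t 0.4 pos [ 0.245  -0.5749  0.4046] yaw -66.9 j1,j6 [-1.35 -0.18] w 0.0856 | units [ 0.872 -0.675  0.012] turn 0.0 deg 0
```

Request:
servo_tool(moves=[[0.08,-0.06,0,0,0],[0.16,-0.12,0,0,0],[0.24,-0.18,0,0,0],[0.32,-0.25,0,0,0],[0.4,-0.31,0,0,0],[0.48,-0.37,0,0,0],[0.56,-0.43,0,0,0],[0.64,-0.5,0,0,0],[0.72,-0.56,0,0,0],[0.8,-0.62,0,0,0]])

```text
t: 1.23
position: [0.4427, -0.2194, 0.405]
ee_rot: [3.078, 0.628, 0.001]
contact_force: [0.2, -0.5, -0.7]
width: 0.0853
grip_force: 0.0
```

Request:
servo_tool(moves=[[0.04,-0.03,0.01,0,0],[0.07,-0.055,0.01,0,0],[0.07,-0.055,0.01,0,0],[0.07,-0.055,0.01,0,0]])

```text
t: 1.57
position: [0.4596, -0.1895, 0.4008]
ee_rot: [3.077, 0.632, -0.0]
contact_force: [-0.1, -0.6, -0.4]
width: 0.0852
grip_force: 0.0
```

```bash
python3 - <<'E'
from h import *
plan(.46,-.19,.40)
s=manip.state();d=manip.get_image("wrist");cv2.imwrite("pics/w1.png",d["color"][:,:,::-1])
E
```

```text
t 1.57 pos [ 0.4596 -0.1895  0.4008] yaw -66.8 j1,j6 [-0.62  0.55] w 0.0852 | units [0.    0.001 0.002] turn 0.0 deg 0
```

View pics/w1.png

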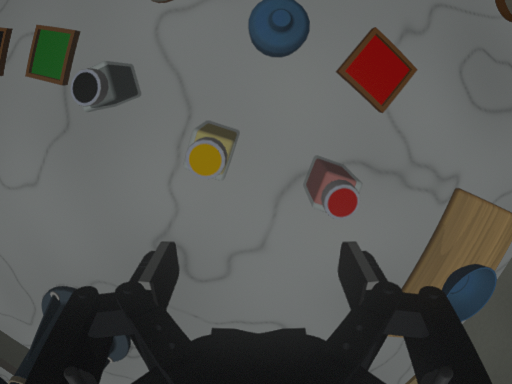

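Wrist view shows red lid (343,201), yellow (207,158), black (88,87), red tray (377,69) and green tray (52,54). The jars' far bottom edges are visible.

```bash
python3 - <<'E'
from h import *
s=manip.state();d=manip.get_image("wrist");im=d["color"]
for n,p,q in(("red",(313,156),(358,173)),("yellow",(204,122),(240,131)),("black",(133,63),(140,95))):
    w=cast(d,[p,q],0,s);e=w[1]-w[0];print(n,w.round(4).tolist(),"len",np.linalg.norm(e).round(4),"yaw",np.degrees(np.arctan2(e[1],e[0]))%90)
for n,p in(("red",(342.5,201)),("yellow",(207,158)),("black",(86.5,87.5))): print(n,cast(d,p,.096,s).round(4))
q=cast(d,[(375,28),(416,70),(381,112),(337,70)],.014,s);e=q[1]-q[0];print("tray red",q.mean(0),np.linalg.norm(np.diff(q,axis=0),axis=1),np.degrees(np.arctan2(e[1],e[0]))%90)
q=cast(d,[(36,25),(80,30),(70,85),(26,77)],.014,s);e=q[1]-q[0];print("tray green",q.mean(0),np.linalg.norm(np.diff(q,axis=0),axis=1),np.degrees(np.arctan2(e[1],e[0]))%90)
cv2.imwrite("pics/w1c.png",cv2.resize(im[50:220,60:370,::-1],None,fx=2.5,fy=2.5,interpolation=cv2.INTER_CUBIC))
E
```

```text
red [[0.4839, -0.2566], [0.4884, -0.3245]] len 0.068 yaw 3.7739726804627622
yellow [[0.4698, -0.1109], [0.4764, -0.1575]] len 0.0471 yaw 8.091313676822182
black [[0.5089, 0.0072], [0.4725, -0.0176]] len 0.044 yaw 34.263456552907826
red [[ 0.4677 -0.2803]]
yellow [[ 0.4555 -0.1376]]
black [[0.4775 0.0083]]
tray red [ 0.62167235 -0.28279148] [0.07648189 0.07684792 0.07763621] 74.87466488680937
tray green [0.48791088 0.13524397] [0.08679279 0.07617743 0.08965025] 5.857307823530164
```

View pics/w1c.png

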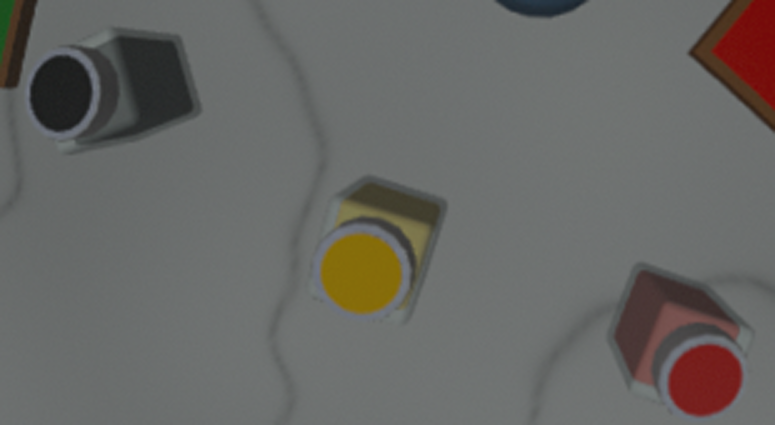

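```bash
python3 - <<'E'
from h import *
s=manip.state();d=manip.get_image("wrist")
for n,p,q in(("red",(641,264),(612,333)),("red",(641,264),(700,290)),("yellow",(370,177),(445,203)),("black",(179,38),(200,112)),("black",(179,38),(115,29))):
    w=cast(d,np.array([p,q])/2.5+[60,50],0,s);e=w[1]-w[0];print(n,w.round(4).tolist(),"len",np.linalg.norm(e).round(4),"yaw",np.degrees(np.arctan2(e[1],e[0]))%90)
plan(.4677,-.281,.33,5)
E
```

```text
red [[0.486, -0.2609], [0.4458, -0.2633]] len 0.0402 yaw 3.338458380024065
red [[0.486, -0.2609], [0.4863, -0.2967]] len 0.0358 yaw 0.6229216915453861
yellow [[0.473, -0.1156], [0.4751, -0.1558]] len 0.0403 yaw 2.910144099641485
black [[0.5057, 0.0076], [0.4728, -0.018]] len 0.0416 yaw 37.843564453614164
black [[0.5057, 0.0076], [0.4994, 0.0468]] len 0.0397 yaw 9.089758742193894
t 1.72 pos [ 0.4591 -0.1911  0.4009] yaw -67.0 j1,j6 [-0.62  0.55] w 0.0852 | units [-0.068  0.215  0.177] turn 0.2 deg -18.0
```

Request:
servo_tool(moves=[[-0.02,0.08,0.04,0.06,0],[-0.045,0.15,0.12,0.13,0],[-0.068,0.215,0.2,0.19,0],[-0.068,0.215,0.23,0.22,0],[-0.068,0.215,0.25,0.22,0],[-0.068,0.215,0.25,0.22,0],[-0.068,0.215,0.25,0.22,0]])

```text
t: 2.3
position: [0.4676, -0.28, 0.3008]
ee_rot: [-3.14, -0.09, 0.001]
contact_force: [0.4, 0.8, -0.2]
width: 0.0854
grip_force: 0.0
```

```bash
python3 - <<'E'
from h import *
plan(.4677,-.281,.212,3)
s=manip.state();d=manip.get_image("wrist");cv2.imwrite("pics/w2.png",d["color"][:,:,::-1])
E
```

```text
t 2.3 pos [ 0.4676 -0.28    0.3008] yaw -86.7 j1,j6 [-0.74  0.77] w 0.0854 | units [0.    0.003 0.222] turn 0.003 deg -0.3
```

View pics/w2.png

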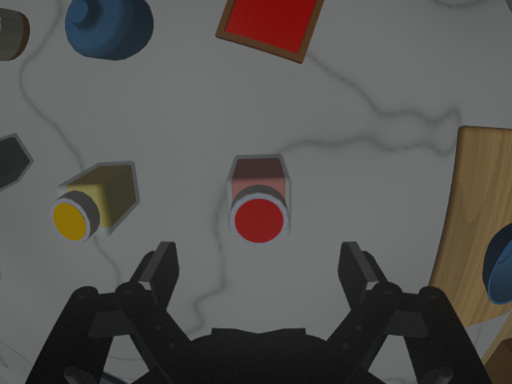

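Red jar's lid is at (258,217), centred and square between the fingers. Descend and grip.

Request:
servo_tool(moves=[[0,0.002,0.07,0,0],[0,0.002,0.14,0,0],[0,0.002,0.2,0,0],[0,0.002,0.222,0,0],[0,0.002,0.222,0,0.3],[0,0.002,0.222,0,0.6],[0,0.002,0.222,0,1],[0,0.002,0.222,0,1],[0,0.002,0.222,0,1],[0,0.002,0.222,0,1]])

```text
t: 3.18
position: [0.4687, -0.2809, 0.2139]
ee_rot: [3.138, 0.09, 0.004]
contact_force: [1.2, 1.3, 6.7]
width: 0.045
grip_force: 61.8
```

```bash
python3 - <<'E'
from h import *
plan(.622,-.284,.33,75);print(manip.state()["grip_force"])
E
```

```text
t 3.18 pos [ 0.4687 -0.2809  0.2139] yaw -86.7 j1,j6 [-0.74  0.77] w 0.045 | units [ 0.383  0.03  -0.289] turn 0.203 deg -18.3
61.84702277183533
```

Request:
servo_tool(moves=[[0,0,-0.04,0,1],[0,0,-0.09,0,1],[0,0,-0.14,0.02,1],[0.06,0.01,-0.15,0.06,1],[0.13,0.01,-0.15,0.11,1],[0.2,0.02,-0.15,0.16,1],[0.27,0.02,-0.15,0.2,1],[0.33,0.025,-0.15,0.203,1],[0.37,0.028,-0.15,0.203,1],[0.383,0.028,-0.15,0.203,1]])

```text
t: 4.02
position: [0.6239, -0.283, 0.2726]
ee_rot: [3.114, -0.407, 0.006]
contact_force: [0.2, -0.4, -1.5]
width: 0.0454
grip_force: 61.8
```

Request:
servo_tool(moves=[[0,0,0,0,1],[0,0,0,0,1]])

```text
t: 4.18
position: [0.6207, -0.2828, 0.2717]
ee_rot: [-3.114, 0.409, 0.003]
contact_force: [0.5, 0.5, -1.5]
width: 0.0454
grip_force: 61.8
```

```bash
python3 - <<'E'
from h import *
plan(.622,-.284,.219,75);print(manip.state()["grip_force"])
s=manip.state();d=manip.get_image("wrist");cv2.imwrite("pics/w3.png",d["color"][:,:,::-1])
E
```

```text
t 4.18 pos [ 0.6207 -0.2828  0.2717] yaw -105.0 j1,j6 [-0.59  1.24] w 0.0454 | units [0.004 0.002 0.132] turn 0.0 deg -0.0
61.8407928943634
```

View pics/w3.png

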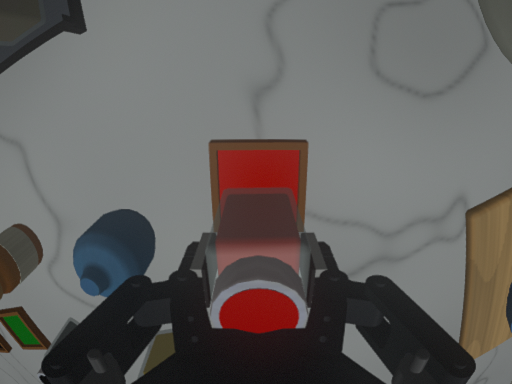

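Red jar hangs over the red tray at (258,220), square to it. Lower slowly.

Request:
servo_tool(moves=[[0.003,0.002,0.04,0,1],[0.003,0.002,0.075,0,1],[0.003,0.002,0.095,0,1],[0.003,0.002,0.107,0,1],[0.003,0.002,0.115,0,1],[0.003,0.002,0.12,0,1],[0.003,0.002,0.124,0,1],[0.003,0.002,0.126,0,1],[0.003,0.002,0.128,0,1],[0.003,0.002,0.128,0,1]])

```text
t: 5.07
position: [0.6228, -0.2843, 0.2211]
ee_rot: [3.114, -0.41, 0.001]
contact_force: [1.3, 0.7, -1.6]
width: 0.0451
grip_force: 61.9
```

Request:
servo_tool(moves=[[0,0,0.001,0,1],[0,0,0.003,0,1],[0,0,0.004,0,1],[0,0,0.004,0,1]])

```text
t: 5.4
position: [0.6228, -0.2842, 0.221]
ee_rot: [3.114, -0.409, 0.002]
contact_force: [-1.3, 1.2, 5.6]
width: 0.0455
grip_force: 62.7
```

Touchdown (force flipped to +5.6 N). Release and rise.

Request:
servo_tool(moves=[[0,0,0,0,0.7],[0,0,0,0,0.4],[0,0,0,0,0],[0,0,0,0,0],[0,0,0,0,0],[0,0,0,0,0],[0,0,-0.05,0,0],[0,0,-0.12,0,0],[0,0,-0.21,0,0],[0,0,-0.3,0,0]])

```text
t: 6.23
position: [0.6223, -0.2841, 0.3391]
ee_rot: [-3.113, 0.41, 0.004]
contact_force: [1.0, -0.8, 0.3]
width: 0.0854
grip_force: 0.0
```

```bash
python3 - <<'E'
from h import *
plan(.4548,-.1375,.30,4)
E
```

```text
t 6.23 pos [ 0.6223 -0.2841  0.3391] yaw -105.0 j1,j6 [-0.59  1.24] w 0.0854 | units [-0.499 -0.246  0.099] turn -0.211 deg 19.0
```

Request:
servo_tool(moves=[[-0.07,-0.035,0,-0.03,0],[-0.15,-0.075,0,-0.07,0],[-0.23,-0.115,0,-0.11,0],[-0.31,-0.155,0,-0.15,0],[-0.39,-0.195,0.02,-0.19,0],[-0.46,-0.225,0.06,-0.211,0],[-0.499,-0.246,0.09,-0.211,0],[-0.499,-0.246,0.09,-0.211,0],[-0.499,-0.246,0.09,-0.211,0],[-0.499,-0.246,0.09,-0.211,0]])

```text
t: 7.07
position: [0.4568, -0.1386, 0.3037]
ee_rot: [3.138, 0.109, 0.005]
contact_force: [1.0, -1.7, 0.4]
width: 0.0852
grip_force: 0.0
```

```bash
python3 - <<'E'
from h import *
plan(.4548,-.1375,.212,4)
s=manip.state();d=manip.get_image("wrist");im=d["color"];cv2.imwrite("pics/w4.png",im[:,:,::-1])
k,l,st,ce=cv2.connectedComponentsWithStats(mask(im,"yellow"))
for i in range(1,k):
  if st[i,4]>200: print(st[i],ce[i],cast(d,ce[i],.096,s))
E
```

```text
t 7.07 pos [ 0.4568 -0.1386  0.3037] yaw -86.0 j1,j6 [-0.53  0.97] w 0.0852 | units [-0.006 -0.004  0.229] turn -0.0 deg 0.0
[   6    0   37   55 1705] [23.39120235 23.84164223] [[0.5932712  0.04520389]]
[ 231  202   46   42 1537] [253.59661679 222.46974626] [[ 0.45352404 -0.13514699]]
```

View pics/w4.png

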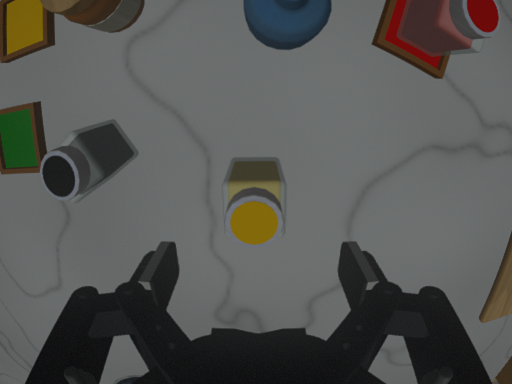

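Yellow jar is at (254,222), square and centred; the red jar stands in its tray at the top right.

Request:
servo_tool(moves=[[-0.006,-0.005,0.07,0,0],[-0.006,-0.005,0.14,0,0],[-0.006,-0.005,0.2,0,0],[-0.006,-0.005,0.227,0,0],[-0.006,-0.005,0.227,0,0.3],[-0.006,-0.005,0.227,0,0.6],[-0.006,-0.005,0.227,0,1],[-0.006,-0.005,0.227,0,1],[-0.006,-0.005,0.227,0,1],[-0.006,-0.005,0.227,0,1]])

```text
t: 7.95
position: [0.4534, -0.1361, 0.2134]
ee_rot: [3.138, 0.11, 0.005]
contact_force: [1.1, -1.0, 3.6]
width: 0.0451
grip_force: 61.9
```

Request:
servo_tool(moves=[[0,0,-0.05,0,1],[0,0,-0.12,0,1],[0,0,-0.19,0,1],[0,0,-0.26,0,1],[0,0,-0.31,0,1],[0,0,-0.33,0,1],[0,0,-0.33,0,1]])

```text
t: 8.53
position: [0.4529, -0.1357, 0.3462]
ee_rot: [3.137, 0.11, 0.006]
contact_force: [0.2, -0.3, -2.2]
width: 0.0455
grip_force: 62.4
```

```bash
python3 - <<'E'
from h import *
plan(.6255,.130,.34,7);print(manip.state()["grip_force"])
E
```

```text
t 8.53 pos [ 0.4529 -0.1357  0.3462] yaw -86.0 j1,j6 [-0.53  0.97] w 0.0455 | units [ 0.477 -0.633  0.016] turn -0.033 deg 3.0
62.397258281707764
```

Request:
servo_tool(moves=[[0.03,-0.04,0,0,1],[0.08,-0.105,0,-0.01,1],[0.13,-0.17,0,-0.02,1],[0.18,-0.24,0,-0.033,1],[0.23,-0.31,0,-0.033,1],[0.28,-0.375,0,-0.033,1],[0.33,-0.44,0,-0.033,1],[0.38,-0.505,0,-0.033,1],[0.43,-0.57,0,-0.033,1],[0.46,-0.61,0,-0.033,1]])

```text
t: 9.37
position: [0.62, 0.1233, 0.3417]
ee_rot: [-3.135, -0.193, 0.004]
contact_force: [1.1, -0.2, -1.6]
width: 0.0451
grip_force: 62.4
```

Request:
servo_tool(moves=[[0.017,-0.023,0,0,1],[0.017,-0.023,0,0,1],[0.017,-0.023,0,0,1]])

```text
t: 9.62
position: [0.6241, 0.1303, 0.3425]
ee_rot: [3.135, 0.192, -0.007]
contact_force: [-1.1, 0.1, -2.6]
width: 0.045
grip_force: 62.4
```

```bash
python3 - <<'E'
from h import *
plan(.6255,.130,.28,7)
s=manip.state();d=manip.get_image("wrist");im=d["color"];cv2.imwrite("pics/w5.png",im[:,:,::-1])
E
```

```text
t 9.62 pos [0.6241 0.1303 0.3425] yaw -83.0 j1,j6 [0.03 1.48] w 0.045 | units [0.004 0.001 0.156] turn 0.0 deg -0.0
```

View pics/w5.png

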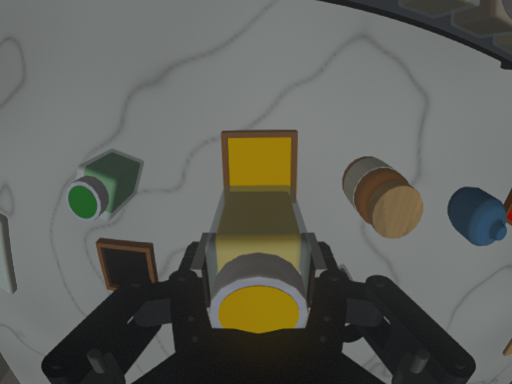

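Yellow tray's far edge runs (222,131)–(297,130), square to the jar. Green jar is at (87,200), with bottom corners near (113,150) and (143,162). Check the tray centre.

```bash
python3 - <<'E'
from h import *
s=manip.state();d=manip.get_image("wrist")
w=cast(d,[(222,131),(298,130)],.014,s);e=w[1]-w[0];n=np.array([e[1],-e[0]])/np.linalg.norm(e);print(w,np.linalg.norm(e),np.degrees(np.arctan2(e[1],e[0]))%90,w.mean(0)+n*.039,w.mean(0)-n*.039)
print(cast(d,(86,200),.096,s))
w=cast(d,[(113,150),(144,161)],0,s);e=w[1]-w[0];print(w,np.linalg.norm(e),np.degrees(np.arctan2(e[1],e[0]))%90)
w=cast(d,[(96,241),(153,242)],.014,s);e=w[1]-w[0];n=np.array([e[1],-e[0]])/np.linalg.norm(e);print(w,np.linalg.norm(e),np.degrees(np.arctan2(e[1],e[0]))%90,w.mean(0)+n*.039)
E
```

```text
[[0.65702524 0.17167649]
 [0.66753531 0.095068  ]] 0.07732607534686525 7.811758176980476 [0.62364219 0.12807141] [0.70091835 0.13867308]
[[0.59940349 0.28216302]]
[[0.62127037 0.30078904]
 [0.61189833 0.26037104]] 0.04149036154069111 76.94508942365844
[[0.50192474 0.32737965]
 [0.51571016 0.24562081]] 0.08291288659873633 9.570667146664903 [0.47036028 0.28001594]
```

Request:
servo_tool(moves=[[0.003,0.003,0.06,0,1],[0.003,0.003,0.13,0,1],[0.003,0.003,0.19,0,1],[0.003,0.003,0.24,0,1],[0.003,0.003,0.265,0,1],[0.003,0.003,0.28,0,1],[0.003,0.003,0.289,0,1],[0.003,0.003,0.295,0,1],[0.003,0.003,0.299,0,1],[0.003,0.003,0.301,0,1]])

```text
t: 10.55
position: [0.6266, 0.1294, 0.2249]
ee_rot: [3.136, 0.191, 0.003]
contact_force: [-0.4, -0.5, -1.8]
width: 0.0454
grip_force: 62.5
```

Request:
servo_tool(moves=[[0,0,0.002,0,1],[0,0,0.004,0,1],[0,0,0.004,0,1]])

```text
t: 10.8
position: [0.6263, 0.1296, 0.2227]
ee_rot: [3.136, 0.191, 0.001]
contact_force: [0.8, -0.3, -3.2]
width: 0.0455
grip_force: 62.5
```

Request:
servo_tool(moves=[[-0.001,0,0.002,0,1],[-0.002,0,0.004,0,1],[-0.002,0,0.006,0,1],[-0.002,0,0.006,0,1]])

```text
t: 11.13
position: [0.6254, 0.1294, 0.2205]
ee_rot: [3.136, 0.191, 0.0]
contact_force: [-2.2, 0.1, 3.3]
width: 0.0451
grip_force: 62.8
```

Touchdown; release and rise.

Request:
servo_tool(moves=[[0,0,0,0,0.7],[0,0,0,0,0.4],[0,0,0,0,0],[0,0,0,0,0],[0,0,0,0,0],[0,0,0,0,0],[0,0,-0.05,0,0],[0,0,-0.12,0,0],[0,0,-0.21,0,0],[0,0,-0.3,0,0]])

```text
t: 11.97
position: [0.6251, 0.1293, 0.3402]
ee_rot: [-3.136, -0.191, 0.004]
contact_force: [0.6, 0.3, 0.4]
width: 0.0853
grip_force: 0.0
```

```bash
python3 - <<'E'
from h import *
plan(.4777,.0085,.30,39)
plan(.599,.2835,.30,77)
E
```

```text
t 11.97 pos [0.6251 0.1293 0.3402] yaw -83.0 j1,j6 [0.03 1.48] w 0.0853 | units [-0.402  0.255  0.101] turn -0.356 deg 32.0
t 11.97 pos [0.6251 0.1293 0.3402] yaw -83.0 j1,j6 [0.03 1.48] w 0.0853 | units [-0.018 -0.391  0.101] turn 0.222 deg -20.0
```

Request:
servo_tool(moves=[[0,-0.05,0,0.03,0],[-0.005,-0.11,0,0.07,0],[-0.01,-0.18,0,0.11,0],[-0.012,-0.25,0.01,0.15,0],[-0.015,-0.32,0.04,0.19,0],[-0.018,-0.375,0.07,0.222,0],[-0.018,-0.391,0.095,0.222,0],[-0.018,-0.391,0.095,0.222,0],[-0.018,-0.391,0.095,0.222,0]])

```text
t: 12.72
position: [0.5992, 0.2833, 0.301]
ee_rot: [3.12, -0.353, -0.002]
contact_force: [0.5, -0.8, 0.4]
width: 0.0856
grip_force: 0.0
```

```bash
python3 - <<'E'
from h import *
plan(.599,.2835,.212,77)
s=manip.state();d=manip.get_image("wrist");im=d["color"];cv2.imwrite("pics/w6.png",im[:,:,::-1])
h=cv2.cvtColor(im,cv2.COLOR_RGB2HSV)
k,l,st,ce=cv2.connectedComponentsWithStats(((abs(h[...,0].astype(int)-61)<10)&(h[...,1]>170)).astype(np.uint8))
for i in range(1,k):
  if st[i,4]>200: print(st[i],ce[i],cast(d,ce[i],.096,s))
E
```

```text
t 12.72 pos [0.5992 0.2833 0.301 ] yaw -102.9 j1,j6 [0.27 2.07] w 0.0856 | units [-0.    -0.001  0.223] turn 0.001 deg -0.1
[ 381  216   48   58 1257] [406.87191726 248.36356404] [[0.54715898 0.18045823]]
```

View pics/w6.png

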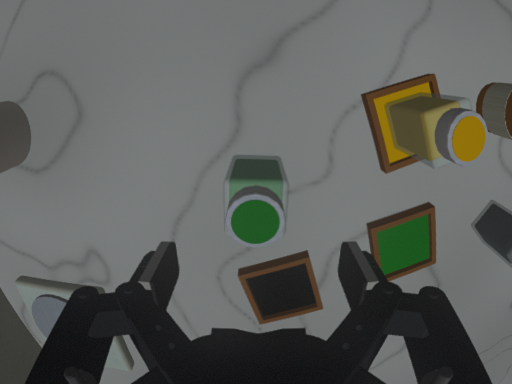

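Green jar is at (255,220), square and centred; green tray at (402,242), black tray at (282,288), and yellow stands in its tray.

Request:
servo_tool(moves=[[0,-0.003,0.07,0,0],[0,-0.003,0.14,0,0],[0,-0.003,0.2,0,0],[0,-0.003,0.222,0,0],[0,-0.003,0.222,0,0.3],[0,-0.003,0.222,0,0.6],[0,-0.003,0.222,0,1],[0,-0.003,0.222,0,1],[0,-0.003,0.222,0,1],[0,-0.003,0.222,0,1]])

```text
t: 13.6
position: [0.6007, 0.285, 0.2155]
ee_rot: [-3.12, 0.356, -0.007]
contact_force: [1.1, -1.6, 6.7]
width: 0.0454
grip_force: 61.9
```

```bash
python3 - <<'E'
from h import *
d=manip.get_image("wrist")
s=dict(position=np.array([.5992,.2833,.301]),ee_rot=np.array([3.12,-.353,-.002]))
for n,q in(("green",[(367,222),(435,203),(436,263),(385,282)]),("black",[(239,268),(308,252),(323,306),(262,324)]),("yellow",[(362,94),(435,74),(0,0),(387,171)])):
    w=cast(d,q,.014,s);e=w[1]-w[0];print(n,w.round(3).tolist(),w.mean(0),(w[1]+w[3])/2,np.degrees(np.arctan2(e[1],e[0]))%90)
# outer contours in the top view
d=manip.get_image("top");h=cv2.cvtColor(d["color"],cv2.COLOR_RGB2HSV)
m=(h[...,1]>110).astype(np.uint8)|(h[...,2]<45)
k,l,st,ce=cv2.connectedComponentsWithStats(m.astype(np.uint8))
for n,(x,y) in dict(green=(198,216),black=(139,225)).items():
    i=l[y,x];r=cv2.minAreaRect(np.argwhere(l==i)[:,::-1].astype(np.float32));print(n,st[i],r,cast(d,r[0],.012))
plan(.485,.138,.33,4)
E
```

```text
green [[0.531, 0.186], [0.532, 0.105], [0.45, 0.099], [0.445, 0.168]] [0.48958372 0.13941478] [0.48867886 0.13634875] 0.7218407655724377
black [[0.509, 0.325], [0.512, 0.251], [0.432, 0.245], [0.422, 0.32]] [0.46883586 0.2850876 ] [0.46690749 0.28548948] 2.28217118352255
yellow [[0.657, 0.176], [0.666, 0.095], [0.878, 0.522], [0.58, 0.161]] [0.69527111 0.2384575 ] [0.6232779 0.127867 ] 6.359001001724096
green [182 199  34  34 993] ((198.40345764160156, 215.3413848876953), (31.47423553466797, 31.4742374420166), 85.2363510131836) [[0.4874718  0.14054984]]
black [    0   112   157   220 11561] ((87.59298706054688, 213.18588256835938), (142.38455200195312, 199.17422485351562), 33.845340728759766) [[0.4961394  0.41097682]]
t 13.7 pos [0.6007 0.285  0.2154] yaw -103.0 j1,j6 [0.28 2.07] w 0.0454 | units [-0.198  0.423 -0.288] turn -0.189 deg 17.0
```

Request:
servo_tool(moves=[[0,0,-0.05,0,1],[0,0,-0.12,0,1],[0,0,-0.19,0,1],[0,0,-0.26,0,1],[-0.02,0.05,-0.29,-0.03,1],[-0.055,0.12,-0.29,-0.08,1],[-0.09,0.19,-0.29,-0.13,1],[-0.12,0.26,-0.29,-0.18,1],[-0.15,0.33,-0.29,-0.19,1],[-0.18,0.39,-0.29,-0.19,1]])

```text
t: 14.53
position: [0.4927, 0.148, 0.3294]
ee_rot: [3.139, 0.114, -0.001]
contact_force: [0.9, 0.4, -1.6]
width: 0.0456
grip_force: 61.5
```

Request:
servo_tool(moves=[[-0.014,0.029,0,0,1],[-0.014,0.029,0,0,1],[-0.014,0.029,0,0,1]])

```text
t: 14.78
position: [0.4902, 0.1369, 0.3295]
ee_rot: [-3.139, -0.11, -0.003]
contact_force: [1.3, -0.0, -1.6]
width: 0.0454
grip_force: 61.5
```

```bash
python3 - <<'E'
from h import *
plan(.487,.139,.2225,4)
s=manip.state();d=manip.get_image("wrist");im=d["color"];cv2.imwrite("pics/w7.png",im[:,:,::-1])
E
```

```text
t 14.78 pos [0.4902 0.1369 0.3295] yaw -86.0 j1,j6 [0.05 1.55] w 0.0454 | units [-0.008 -0.006  0.268] turn 0.0 deg -0.0
```

View pics/w7.png

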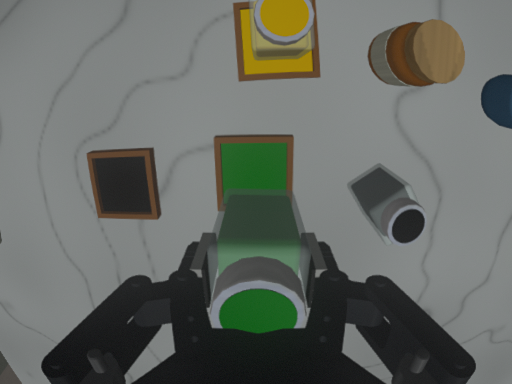

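Green tray's far edge runs (214,137)–(293,135); black tray corners run (88,151)…(160,218); black jar's bottom corners are at (348,187), (380,165) and (411,186).

```bash
python3 - <<'E'
from h import *
s=manip.state();d=manip.get_image("wrist")
w=cast(d,[(214,137),(293.5,135)],.014,s);e=w[1]-w[0];n=np.array([e[1],-e[0]])/np.linalg.norm(e);print(np.linalg.norm(e),np.degrees(np.arctan2(e[1],e[0]))%90,w.mean(0)+n*.039)
w=cast(d,[(88,151),(154,148),(160,218),(97,219)],.014,s);e=w[1]-w[0];print("black",w.round(3).tolist(),w.mean(0),np.degrees(np.arctan2(e[1],e[0]))%90)
print(cast(d,(407,226),.096,s))
w=cast(d,[(348,187),(380,165),(411,186)],0,s);e=np.diff(w,axis=0);print(np.linalg.norm(e,axis=1),np.degrees(np.arctan2(e[:,1],e[:,0]))%90)
E
```

```text
0.07773237536405184 5.476463653223973 [0.48843121 0.14190384]
black [[0.503, 0.328], [0.509, 0.247], [0.431, 0.243], [0.421, 0.325]] [0.4660971  0.28564898] 4.326330640200439
[[0.47755086 0.0118995 ]]
[0.04394095 0.05096929] [39.91337087 65.24172911]
```

Request:
servo_tool(moves=[[-0.004,-0.005,0.05,0,1],[-0.007,-0.009,0.11,0,1],[-0.007,-0.009,0.17,0,1],[-0.007,-0.009,0.21,0,1],[-0.007,-0.009,0.235,0,1],[-0.007,-0.009,0.248,0,1],[-0.007,-0.009,0.255,0,1],[-0.007,-0.009,0.26,0,1],[-0.007,-0.009,0.263,0,1],[-0.007,-0.009,0.265,0,1]])

```text
t: 15.72
position: [0.4869, 0.1406, 0.2237]
ee_rot: [-3.14, -0.112, -0.003]
contact_force: [0.2, 0.1, -1.1]
width: 0.0455
grip_force: 61.4
```

Request:
servo_tool(moves=[[0,0,0.002,0,1],[0,0,0.004,0,1],[0,0,0.004,0,1]])

```text
t: 15.97
position: [0.4867, 0.1405, 0.2224]
ee_rot: [-3.14, -0.112, -0.002]
contact_force: [-0.1, -0.6, 4.6]
width: 0.0453
grip_force: 61.7
```

Touchdown; release.

Request:
servo_tool(moves=[[0,0,0,0,0.7],[0,0,0,0,0.4],[0,0,0,0,0],[0,0,0,0,0],[0,0,0,0,0],[0,0,0,0,0],[0,0,-0.05,0,0],[0,0,-0.12,0,0],[0,0,-0.21,0,0],[0,0,-0.29,0,0]])

```text
t: 16.8
position: [0.4863, 0.1405, 0.3385]
ee_rot: [3.14, 0.112, -0.002]
contact_force: [0.3, -0.3, -0.1]
width: 0.0853
grip_force: 0.0
```

```bash
python3 - <<'E'
from h import *
plan(.4777,.0095,.30,40)
E
```

```text
t 16.8 pos [0.4863 0.1405 0.3385] yaw -85.9 j1,j6 [0.06 1.56] w 0.0853 | units [-0.045  0.325  0.096] turn -0.399 deg 35.9
```

Request:
servo_tool(moves=[[-0.005,0.04,0,-0.06,0],[-0.01,0.09,0,-0.13,0],[-0.02,0.15,0,-0.2,0],[-0.03,0.21,0,-0.27,0],[-0.04,0.27,0.02,-0.34,0],[-0.045,0.31,0.06,-0.4,0],[-0.045,0.325,0.09,-0.4,0],[-0.045,0.325,0.09,-0.4,0],[-0.045,0.325,0.09,-0.4,0],[-0.045,0.325,0.09,-0.4,0]])

```text
t: 17.63
position: [0.4779, 0.0099, 0.3018]
ee_rot: [-2.951, -1.077, -0.0]
contact_force: [-0.3, 0.5, 0.1]
width: 0.0854
grip_force: 0.0
```

```bash
python3 - <<'E'
from h import *
plan(.4777,.0095,.212,40)
s=manip.state();d=manip.get_image("wrist");im=d["color"];cv2.imwrite("pics/w8.png",im[:,:,::-1])
E
```

```text
t 17.63 pos [0.4779 0.0099 0.3018] yaw -49.9 j1,j6 [-0.21  0.66] w 0.0854 | units [-0.001  0.001  0.224] turn 0.001 deg -0.1
```

View pics/w8.png

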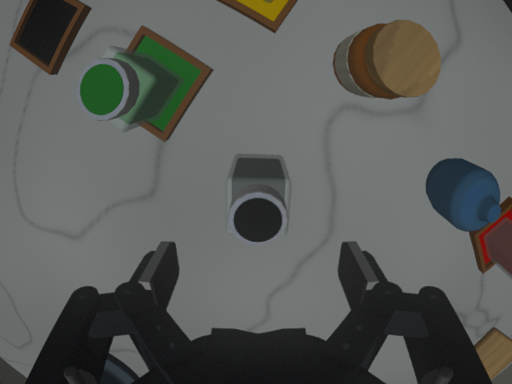

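Black jar's lid is at (258,218), centred and square; the green jar stands in its tray.

Request:
servo_tool(moves=[[0,0,0.07,0,0],[0,0,0.14,0,0],[0,0,0.2,0,0],[0,0,0.222,0,0],[0,0,0.222,0,0.3],[0,0,0.222,0,0.6],[0,0,0.222,0,1],[0,0,0.222,0,1],[0,0,0.222,0,1],[0,0,0.222,0,1]])

```text
t: 18.52
position: [0.4781, 0.0097, 0.2142]
ee_rot: [2.95, 1.076, 0.004]
contact_force: [-0.1, 1.7, 6.2]
width: 0.0456
grip_force: 61.5
```

Request:
servo_tool(moves=[[0,0,-0.05,0,1],[0,0,-0.12,0,1],[0,0,-0.19,0,1],[0,0,-0.26,0,1],[0,0,-0.31,0,1],[0,0,-0.33,0,1],[0,0,-0.33,0,1]])

```text
t: 19.1
position: [0.4781, 0.0095, 0.3467]
ee_rot: [2.949, 1.076, 0.007]
contact_force: [-0.1, 0.0, -2.4]
width: 0.0457
grip_force: 62.2
```

```bash
python3 - <<'E'
from h import *
plan(.4665,.2855,.34,4);print(manip.state()["grip_force"])
E
```

```text
t 19.1 pos [0.4781 0.0095 0.3467] yaw -49.9 j1,j6 [-0.21  0.66] w 0.0457 | units [ 0.422 -0.547  0.016] turn 0.401 deg -36.1
62.214460372924805
```

Request:
servo_tool(moves=[[0.02,-0.03,0,0.03,1],[0.06,-0.08,0,0.08,1],[0.1,-0.135,0,0.13,1],[0.15,-0.19,0,0.19,1],[0.19,-0.25,0,0.25,1],[0.235,-0.305,0,0.31,1],[0.28,-0.36,0,0.36,1],[0.32,-0.42,0,0.4,1],[0.37,-0.475,0,0.4,1],[0.4,-0.52,0,0.4,1]])

```text
t: 19.93
position: [0.4658, 0.2737, 0.3427]
ee_rot: [3.139, 0.113, -0.004]
contact_force: [0.8, -0.5, -2.1]
width: 0.0451
grip_force: 62.0
```

Request:
servo_tool(moves=[[0.02,-0.028,0,0,1],[0.02,-0.028,0,0,1],[0.02,-0.028,0,0,1]])

```text
t: 20.18
position: [0.473, 0.2837, 0.3429]
ee_rot: [3.138, 0.114, -0.005]
contact_force: [0.2, 0.0, -2.0]
width: 0.0454
grip_force: 62.1
```

```bash
python3 - <<'E'
from h import *
plan(.4665,.2855,.222,4)
s=manip.state();d=manip.get_image("wrist");im=d["color"];cv2.imwrite("pics/w9.png",im[:,:,::-1])
E
```

```text
t 20.18 pos [0.473  0.2837 0.3429] yaw -85.8 j1,j6 [0.34 1.84] w 0.0454 | units [-0.015 -0.006  0.302] turn 0.002 deg -0.2
```

View pics/w9.png

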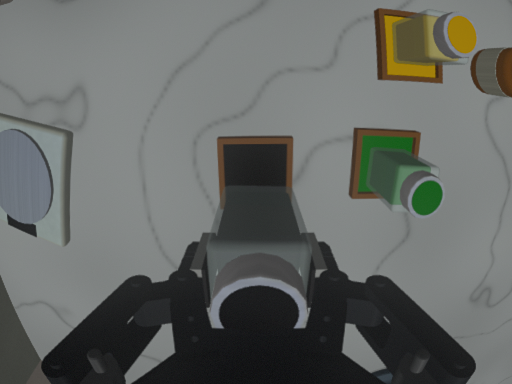

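Black tray's far edge runs (218,137)–(293,136); green and yellow stand flat in their trays.

```bash
python3 - <<'E'
from h import *
s=manip.state();d=manip.get_image("wrist")
w=cast(d,[(217.5,137.5),(293.5,136.5)],.014,s);e=w[1]-w[0];n=np.array([e[1],-e[0]])/np.linalg.norm(e);c=w.mean(0)+n*.039;print(np.linalg.norm(e),np.degrees(np.arctan2(e[1],e[0]))%90,c)
plan(.4665,.2855,.222,4)
E
```

```text
0.07777300778388098 4.852869510409519 [0.46550507 0.28538637]
t 20.28 pos [0.4729 0.2826 0.3434] yaw -85.9 j1,j6 [0.34 1.84] w 0.0455 | units [-0.014 -0.009  0.303] turn 0.001 deg -0.1
```

Request:
servo_tool(moves=[[-0.008,-0.004,0.06,0,1],[-0.015,-0.007,0.13,0,1],[-0.015,-0.007,0.19,0,1],[-0.015,-0.007,0.23,0,1],[-0.015,-0.007,0.26,0,1],[-0.015,-0.007,0.277,0,1],[-0.015,-0.007,0.286,0,1],[-0.015,-0.007,0.292,0,1],[-0.015,-0.007,0.295,0,1],[-0.015,-0.007,0.297,0,1]])

```text
t: 21.12
position: [0.4676, 0.2858, 0.2265]
ee_rot: [-3.139, -0.112, -0.002]
contact_force: [0.4, -0.2, -2.3]
width: 0.0452
grip_force: 62.2
```

Request:
servo_tool(moves=[[0,0,0.002,0,1],[0,0,0.004,0,1],[0,0,0.004,0,1]])

```text
t: 21.37
position: [0.4673, 0.2859, 0.2247]
ee_rot: [-3.139, -0.112, -0.001]
contact_force: [-0.7, -0.6, -2.4]
width: 0.0455
grip_force: 62.2
```

Request:
servo_tool(moves=[[-0.002,0,0.002,0,1],[-0.003,0,0.004,0,1],[-0.003,0,0.006,0,1],[-0.003,0,0.008,0,1],[-0.003,0,0.01,0,1],[-0.003,0,0.01,0,1]])

```text
t: 21.87
position: [0.466, 0.2858, 0.2213]
ee_rot: [3.14, 0.112, 0.0]
contact_force: [-1.6, -0.3, 5.0]
width: 0.0455
grip_force: 63.0
```

Request:
servo_tool(moves=[[0,0,0,0,0.7],[0,0,0,0,0.4],[0,0,0,0,0],[0,0,0,0,0],[0,0,0,0,0],[0,0,0,0,0],[0,0,-0.05,0,0],[0,0,-0.12,0,0],[0,0,-0.21,0,0],[0,0,-0.3,0,0]])

```text
t: 22.7
position: [0.4657, 0.2856, 0.3408]
ee_rot: [3.139, 0.112, -0.004]
contact_force: [1.0, -0.3, -0.7]
width: 0.0854
grip_force: 0.0
```

```bash
python3 - <<'E'
from h import *
d=manip.get_image("scene");cv2.imwrite("pics/end.png",d["color"][:,:,::-1]);im=d["color"]
h=cv2.cvtColor(im,cv2.COLOR_RGB2HSV)
for c in("yellow","red","green","black"):
  m=mask(im,c) if c!="green" else ((abs(h[...,0].astype(int)-61)<10)&(h[...,1]>170)).astype(np.uint8)
  k,l,s,ce=cv2.connectedComponentsWithStats(m)
  for i in range(1,k):
    if 60<s[i,4]<400: print(c,s[i],cast(d,ce[i],.103).round(4))
E
```

```text
yellow [238 232  17  13 171] [[0.6231 0.126 ]]
yellow [224 260  45  25 222] [[0.6596 0.1799]]
red [133  95  15  10 111] [[ 0.6212 -0.2852]]
red [131 117  34  25 218] [[ 0.6534 -0.1936]]
green [306 199  17  14 185] [[0.4839 0.1386]]
green [315 231  15  13  68] [[0.5129 0.1991]]
black [147  13  39  17 235] [[ 0.446  -0.4912]]
black [39 22 15 12 89] [[ 0.7028 -0.6407]]
black [ 28 112   9  19  65] [[ 0.8341 -0.3469]]
black [  0 189   9  17 104] [[ 0.9425 -0.194 ]]
black [297 216  11  17  75] [[0.526  0.1555]]
black [368 252  19  17 246] [[0.4657 0.2843]]
```

View pics/end.png

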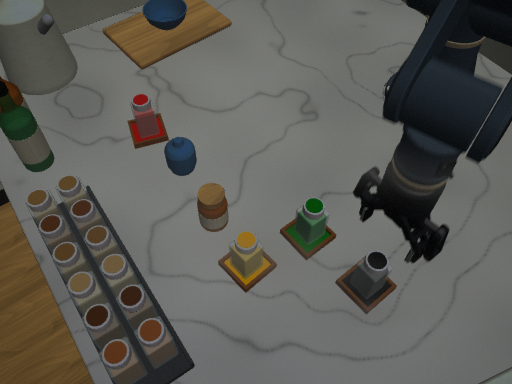

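All four jars stand upright in their own trays: red (148,120), yellow (246,255), green (311,225) and black (370,275). The bystanders have not moved and the gripper is clear.

```bash
python3 -c "
from bench import manip
print(manip.close_job())"
```

```text
the job is handed in; nothing more can be done
None
```

All four spice jars stand upright in the trays of their own colour, the honey jar and salt pot have not moved, and the job is handed in at about 23 s; no verdict came back.

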